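# Let the desk rack out one hole and file the case beside the blue tray

## Task

The desk rack is full: press the orange spring pin in its front rail down flush and push the sliding bookend out to the next hole, where the pin springs up again. Then push the trays apart and stand the dark-red file case upright on the rack floor, edge-on in the row, directly beside the blue tray on the side towards the sliding bookend, leaving all three trays standing in the rack. Set the case down without dropping it, and do not disturb the mug, the flask, the stapler and the mouse.

Things in the scene. Friction and masses are not known exactly. Their poses are not given: they have to be found in the camera images.
- rack: expandable wooden desk rack, fixed. Origin on the desk, mid bay; x across the rack (away from the robot at yaw 0), y along the row to the fixed end, z up. Floor plate 12 mm thick, x -105 to 61, y -135 to 135 mm. Fixed end: inner face at y = 125 mm, top at z = 82. Steel lips at x = -53 and 53 mm (top at z = 20) guide the trays. Front rail along y at x = -84 mm
- bookend_part (a joint): how far the sliding bookend is let out, in m, along the rack's -y: 0 as found, holes at 0, 0.052 and 0.104, with 1.5 mm of play each way in a hole. About 3 N moves it once the pin is flush; while the pin stands up in a hole it is locked. Bookend, lug and sleeve are one part
- bookend (a point): top middle of the inner face of the sliding bookend (a 6 mm aluminium panel, 104 mm wide across the rack, top at z = 82 mm). At 0 this face is at y = -17 mm in the rack's frame. It moves with the bookend
- lug (a point): top middle of the pin-side face of the black thumb lug (30 mm across, 8 mm along the rack), 24 mm tall on the aluminium sleeve over the front rail (30 mm wide, top at z = 40 mm; 15 mm square holes every 52 mm towards the fixed end). At 0 the face is 15 mm from the pin's axis, on its bookend side; push it to the rack's -y to let the bookend out. Moves with it
- pin_part (a joint): how far the spring pin is pressed, in m: 0 up (9 mm above the sleeve's top), 0.009 flush, at most 0.0125. 3.6 N to start, 7.7 N when flush. Flush, it lets the sleeve pass as the sleeve is pushed; the sleeve then holds it down by itself until the next hole arrives, where it springs up and stops the sleeve
- pin_top (a point): top centre of the orange spring pin, 12 mm in diameter, at x = -84, y = 15, z = 49 mm in the rack's frame when up. It does not travel with the sleeve
- tray_blue: blue open-topped card tray, 100 mm (its x, across the rack) by 46 mm (its y, along the row) by 60 mm high, walls 3 mm, inner floor 11 mm above its underside, 40 mm clear inside along the row; 220 g, loose. Origin at the centre of its underside. Stands in either of the two row places nearest the fixed end
- tray_yellow: yellow card tray, the same size and kind, loose; in the other of those two places
- tray_white: white card tray, the same size and kind, loose; last in the row, next to the sliding bookend. The row starts tight, with about 1 mm between neighbours
- file_center (a point): centre (half-way up) of the dark-red rigid file case, 96 mm (x) by 36 mm thick (y) by 130 mm high (z), about 350 g, standing upright and loose on the desk
- mug: blue mug, 80 mm across, 95 mm high, loose; origin under its centre. A bystander
- stapler: red and black stapler, 150 (x) by 36 (y) by 48 mm high, loose; origin under its centre. A bystander
- mouse: black computer mouse, 110 (x) by 60 (y) by 34 mm high, loose; origin under its centre. A bystander
- flask: green drinking flask with a black cap, 60 mm across, 130 mm high, loose; origin under its centre. A bystander
Not all that is in view belongs to the job. Of the things that look like the tray_yellow, the smallest one is meant.

How it is judged:
On the way:
1. the bookend stands at the next hole (0.052) with the pin up (value of joint bookend_part between 0.048 and 0.056 m and value of joint pin_part below 0.003 m), for 0.2 s.
At the end, for the whole second after the job is handed in: Bookend at 0.052 within 4 mm, pin up (under 3 mm pressed); case at rest on the rack floor, upright (0.12 rad), in line with the row (0.2 rad), within 20 mm of the bay's middle, next to the blue tray on the bookend's side (centres under 70 mm apart); the three trays stand in the rack (all of step 1 and z of file_center in the frame of rack between 0.07 and 0.081 m and x of file_center in the frame of rack between -0.02 and 0.02 m and angle between each of file_center, tray_blue, tray_yellow, tray_white's own z axis and vertical below 0.12 rad and angle between the y axis of each of file_center, tray_blue, tray_yellow, tray_white and the y axis of rack, either way round below 0.2 rad and linear speed of file below 0.02 m/s and y of file_center in the frame of tray_blue between -0.07 and -0.034 m and (y of tray_yellow in the frame of tray_blue above 0.04 m or y of tray_yellow in the frame of tray_blue below -0.077 m) and y of tray_white in the frame of tray_blue below -0.077 m and z of tray_blue in the frame of rack between 0.006 and 0.018 m and z of tray_yellow in the frame of rack between 0.006 and 0.018 m and z of tray_white in the frame of rack between 0.006 and 0.018 m and x of tray_blue in the frame of rack between -0.02 and 0.02 m and x of tray_yellow in the frame of rack between -0.02 and 0.02 m and x of tray_white in the frame of rack between -0.02 and 0.02 m); the robot touches nothing.
It fails at once if the flask or the mug is moved more than 15 mm or tipped (distance of any of flask, mug from where it was at the start of the episode above 0.015 m or angle between any of flask, mug's own z axis and vertical above 0.3 rad).
It fails at once if the stapler or the mouse is moved more than 15 mm (distance of any of stapler, mouse from where it was at the start of the episode above 0.015 m).
It fails at once if the file case is dropped (moves faster than 0.6 m/s with no finger on it) (linear speed of file above 0.6 m/s and contact force between file and the fingers below 0.1 N).
It fails at once if the file case or a tray is knocked over (angle between any of file_center, tray_blue, tray_yellow, tray_white's own z axis and vertical above 0.6 rad).
It also fails if it takes over 64 s, if anything falls off the work surface, if the arm or the gripper's body presses on something with over 40 N, if the wrist force passes 120 N, or if a joint passes its speed limit or range.

## Robot

A 7-joint arm with a two-finger parallel gripper is mounted at the origin on the work surface. World frame = base frame: x ahead of the robot, y to its left, z up, the work surface at z = 0. Lengths are in m, angles in rad, forces in N, time in s.
With the tool pointing down it reaches from about 0.425 to 0.925 m from the base axis. Payload 6.8 kg.
Tool frame: the origin (TCP) lies at the very end of the fingers, on their centre line; the grasp point (between the pads) lies 19 mm behind it; z points along the fingers, y is the line along which they close (so a half turn about z gives the same grasp; the last joint's range is limited). The gripper opens to 85 mm and grips with 20 to 120 N. Pads are 22 mm wide; open, the fingers measure 114 mm over their backs; the gripper's body (76 mm by 85 mm) begins 54 mm behind the grasp point. The pads swing forward as they close: fully open they stand 13 mm farther back than shut.
Start: joints at [1.065, 0.477, 0.022, 1.555, -0.011, 1.109, -0.083], TCP at [0.261, -0.622, 0.207] pointing down, gripper open.
Joint ranges: [-2.96, 2.96], [-0.34, 2.1], [-1.41, 1.46], [0.24, 2.44], [-1.37, 4.51], [0.17, 1.92], [-2.96, 2.96]. Speed limits (rad/s): [2.39, 2.39, 3.14, 3.14, 3.14, 3.14, 3.14].

## Interface

Orientations are given as a unit quaternion [w, x, y, z].
In Python, from station import bot gives the robot as it stands.
- The arm moves only by the tool jog_arm, never from a script. Its argument "motion" is a list of rows, each a list of 7 numbers: the turn, a rotation vector about the tool's x, y, z in rad, then the shift along the tool's x, y, z in mm, then the finger opening in mm, from 0 to 85.4. A call has 1 to 10 rows; each row is the pose to reach, as a shift and turn from the pose commanded when the call began, along the tool's axes at that moment; what a row does not reach only later rows make up. A row lasts 1/8 s, in which the tool goes at most 62.5 mm and 10.7 degrees, less where a joint would pass 70% of its speed; a pose out of reach is approached as far as the arm can. A call with a gripper value outside its range is refused whole. The fingers move at their own pace and stop on an object; "grip_force" is the grip in N (left out, the last holds). Time passes only in rows, so rows that repeat a pose let the fingers close. It gives the time, the measured TCP pose, the force, the opening and the grip force at its end, in the units of the state.
- bot.get_obs(): the state, without advancing time (a new reading comes with each control period).
- bot.read_camera(name): name is "scene" or "side" or "wrist"; returns a dict with "pixels" (420x560x3 uint8, red, green, blue), "camera_matrix" (3x3 intrinsics, pixels), "T" (4x4, takes a point from camera to world coordinates); the wrist camera has in their place "tool_from_camera" (4x4, takes a point from camera to tool coordinates, whose origin is the TCP and whose axes are the flange's). Camera axes: x right, y down, z forward; pixel columns grow to the right and rows downward; lengths in m; the calibration is good to about 2 mm. A picture is of the moment at which its call begins: read the wrist's pose just before it. There is no depth.
- bot.hand_in(): hands the job in; it is judged then, once.
Trained networks look in a picture, given as the dict that the camera call returned (one of the last four; its "shot" number tells which), for a name from the list of things; names that differ only in an ending like _2 or _b are one class to them, and where a whole thing is asked for, a point or a joint stands for the part that bears it (a point fixed in the world has none). Each returns a list of dicts, best first, with "score" (0 to 1); they miss things now and then, are a little off and sometimes report something else, mostly with a low value. They report only what shows in the picture. A call takes as long as a camera call. They do not tell look-alikes from the thing itself.
- bot.spot_in(thing, picture): "xy" ([column, row] in pixels, amid what is visible of it).
- bot.tip_of(thing, picture): "xy" ([column, row] in pixels: a listed point, or the origin of a listed thing).
The state is a dict: "t": time; "q": joint angles; "joint_vel": joint speeds; "joint_torque": joint torques, N m; "eef_pos": TCP position; "tool_rot": TCP orientation; "contact_force": force on the tool from outside, world axes, zero at the start; "torque": the same for the moment, N m; "gripper_width": opening from 0.0 (shut) to 1.0 (fully open); "grasp_force": force on a finger pad.
Only numpy, scipy, OpenCV 4.12 (cv2) and the standard library are available. Lean on these libraries where they do the work, as an engineer would, in place of code of your own. Each camera call takes 0.05 s, during which the arm holds its last target. There are 200 camera calls.

## Working session

There is one attempt and no reset: what is moved stays moved. The work goes in short steps, Python scripts to look and compute and a tool call to move; the robot and the scene stay as the last step left them, time stands still between calls to the robot, and variables do not carry over. Pictures are saved under pics/ and viewed, at most 10 in all, crops included, and the job is handed in when it is done.

Besides the shell and the picture viewer there is one more tool, called after "Emit:" as name(argument=value, ...) on one line, values as JSON. jog_arm: Moves the arm, as the interface text tells. Its arguments: {"type":"object","properties":{"motion":{"type":"array"},"grip_force":{"type":"number"}},"required":["motion"]}

```bash
ls; mkdir -p pics; cat > h.py <<'E'
import numpy as np, cv2
from station import bot
from scipy.spatial.transform import Rotation as R
def tool():
    o=bot.get_obs(); q=o["tool_rot"]; T=np.eye(4)
    T[:3,:3]=R.from_quat([q[1],q[2],q[3],q[0]]).as_matrix(); T[:3,3]=o["eef_pos"]; return T,o
def shot(name,save=None):
    Tt,o=tool(); p=bot.read_camera(name)
    p["W"]=np.array(p["T"]) if "T" in p else Tt@np.array(p["tool_from_camera"])
    if save: cv2.imwrite("pics/"+save,cv2.cvtColor(p["pixels"],cv2.COLOR_RGB2BGR))
    return p
def ray(p,xy):
    d=np.linalg.inv(p["camera_matrix"])@[xy[0],xy[1],1]; return p["W"][:3,3],p["W"][:3,:3]@d
def atz(p,xy,z):
    o,d=ray(p,xy); return o+d*(z-o[2])/d[2]
def proj(p,X):
    c=np.linalg.inv(p["W"])@np.append(X,1); u=np.array(p["camera_matrix"])@c[:3]; return u[:2]/u[2]
def tri(ps):
    A=0;b=0
    for p,xy in ps:
        o,d=ray(p,xy); d=d/np.linalg.norm(d); M=np.eye(3)-np.outer(d,d); A=A+M; b=b+M@o
    X=np.linalg.solve(A,b); return X,[np.round(proj(p,X)-xy,1) for p,xy in ps]
E
python3 - <<'E'
from h import *
a=shot("scene","a.png");b=shot("side","b.png")
clean=lambda p:{k:v for k,v in p.items() if k!="W"}
for n in "rack bookend lug pin_top tray_blue tray_yellow tray_white file_center mug stapler mouse flask".split():
    for l,p in(("sc",a),("si",b)):
        print(n,l,[(np.round(d["xy"]).tolist(),round(d["score"],2)) for d in bot.tip_of(n,clean(p))[:4]])
print(tool()[1])
E
```

```text
pics
rack sc [([319.0, 228.0], 0.82)]
rack si [([283.0, 199.0], 0.89)]
bookend sc [([318.0, 206.0], 0.9), ([186.0, 200.0], 0.46)]
bookend si [([282.0, 184.0], 0.65)]
lug sc [([312.0, 185.0], 0.95)]
lug si [([252.0, 190.0], 0.65)]
pin_top sc [([316.0, 188.0], 0.39)]
pin_top si [([265.0, 158.0], 0.62)]
tray_blue sc [([362.0, 211.0], 0.79)]
tray_blue si [([274.0, 181.0], 0.86)]
tray_yellow sc [([375.0, 282.0], 0.75), ([343.0, 151.0], 0.7), ([342.0, 217.0], 0.68)]
tray_yellow si [([280.0, 183.0], 0.73), ([335.0, 187.0], 0.61), ([211.0, 175.0], 0.56), ([278.0, 187.0], 0.52)]
tray_white sc [([326.0, 220.0], 0.56)]
tray_white si [([278.0, 195.0], 0.7)]
file_center sc [([160.0, 244.0], 0.97)]
file_center si [([275.0, 293.0], 0.65)]
mug sc [([137.0, 360.0], 0.63)]
mug si [([366.0, 335.0], 0.79)]
stapler sc [([188.0, 200.0], 0.65)]
stapler si [([220.0, 281.0], 0.55)]
mouse sc [([398.0, 188.0], 0.94)]
mouse si [([263.0, 158.0], 0.86)]
flask sc [([185.0, 200.0], 0.52)]
flask si [([276.0, 290.0], 0.74), ([352.0, 270.0], 0.61)]
{'t': 1.3, 'q': array([ 1.06490701,  0.47700211,  0.02238544,  1.55545039, -0.01149704,
        1.1092641 , -0.08308828]), 'joint_vel': array([ 0.0012563 , -0.00104541, -0.00207603, -0.00137147,  0.00046024,
       -0.00102637,  0.00033063]), 'joint_torque': array([-1.25165934e-03, -5.96322834e+01,  1.60595588e+00, -2.81539822e+01,
        1.25821639e-02,  1.72684504e-03,  1.02703126e-05]), 'eef_pos': array([ 0.26149528, -0.62229118,  0.20688489]), 'tool_rot': array([-2.24886600e-07,  9.80285147e-01,  1.97588033e-01,  8.89664966e-06]), 'contact_force': array([-0.04261315,  0.19049022, -0.27256437]), 'torque': array([ 0.01110652, -0.02953444, -0.04507481]), 'grasp_force': 0.0, 'gripper_width': 1.0008971998567107}
```

View pictures.

View pics/a.png

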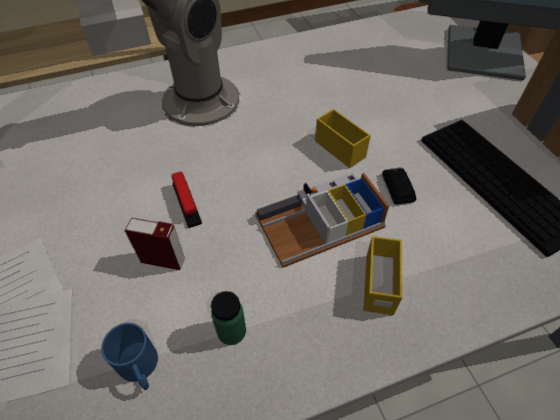

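View pics/b.png

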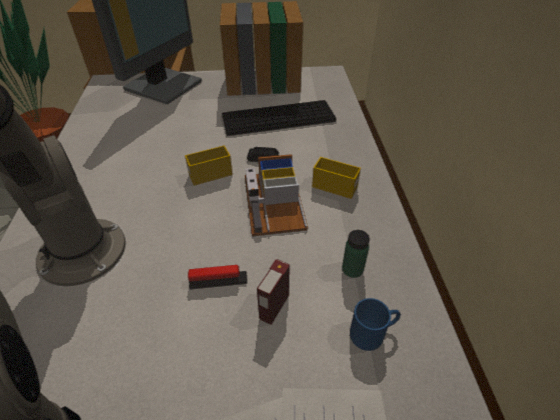

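```bash
python3 - <<'E'
from h import *
a=shot("scene");b=shot("side")
for l,u,v in (("rack",(319,228),(283,199)),("bookend",(318,206),(282,184)),("lug",(312,185),(252,190)),("blue",(362,211),(274,181)),("yel",(342,217),(278,187)),("white",(326,220),(278,195)),("file",(160,244),(275,293)),("mug",(137,360),(366,335)),("mouse",(398,188),(263,158))):
    X,e=tri([(a,u),(b,v)]); print(l,X.round(3),e)
print(a["W"].round(2),b["W"].round(2))
E
```

```text
rack [0.58  0.145 0.016] [array([ 0.3, -0.9]), array([0.5, 0.6])]
bookend [0.573 0.138 0.089] [array([-0.3,  1. ]), array([-0.5, -0.6])]
lug [0.482 0.165 0.049] [array([-0.4,  1.2]), array([-0.6, -0.8])]
blue [ 0.556  0.273 -0.013] [array([-0.3,  0.9]), array([-0.4, -0.6])]
yel [0.568 0.211 0.01 ] [array([ 0.1, -0.3]), array([0.1, 0.2])]
white [0.564 0.169 0.013] [array([ 0.1, -0.1]), array([0.1, 0.1])]
file [ 0.526 -0.216  0.054] [array([-0.8,  1.7]), array([-1.2, -1.3])]
mug [ 0.736 -0.315 -0.004] [array([-0.3,  0.5]), array([-0.4, -0.3])]
mouse [ 0.526  0.391 -0.005] [array([-0.1,  0.3]), array([-0.1, -0.2])]
[[ 0.35  0.74 -0.57  1.11]
 [ 0.94 -0.28  0.21 -0.15]
 [-0.01 -0.61 -0.79  0.86]
 [ 0.    0.    0.    1.  ]] [[ 1.   -0.06  0.05  0.5 ]
 [-0.08 -0.7   0.71 -0.76]
 [-0.   -0.71 -0.7   0.87]
 [ 0.    0.    0.    1.  ]]
```

The scene view shows the rack around pixel (325,220), with the order from the fixed end blue, yellow, white. The two larger yellow trays beside it are decoys. The case is at (155,245), with the flask at (228,318) and the mug at (130,352). Moving over the rack for a close look.

Emit:
jog_arm(motion=[[0,0,0.398,546,-552,-200,0],[0,0,0.398,546,-552,-200,0],[0,0,0.398,546,-552,-200,0],[0,0,0.398,546,-552,-200,0],[0,0,0.398,546,-552,-200,0],[0,0,0.398,546,-552,-200,0],[0,0,0.398,546,-552,-200,0],[0,0,0.398,546,-552,-200,0],[0,0,0.398,546,-552,-200,0],[0,0,0.398,546,-552,-200,0]])

```text
t: 2.65
eef_pos: [0.4876, -0.0589, 0.3637]
tool_rot: [0.0, 1.0, -0.0, 0.0]
contact_force: [0.5, 0.1, 0.1]
gripper_width: -0.005
grasp_force: 0.0
```

Emit:
jog_arm(motion=[[0,0,0,40,-190,-36,0],[0,0,0,40,-190,-36,0],[0,0,0,40,-190,-36,0],[0,0,0,40,-190,-36,0],[0,0,0,40,-190,-36,0],[0,0,0,40,-190,-36,0]])

```text
t: 3.4
eef_pos: [0.5273, 0.127, 0.3984]
tool_rot: [0.001, 1.0, -0.002, -0.0]
contact_force: [0.2, 0.2, 0.4]
gripper_width: 0.001
grasp_force: 0.0
```

```bash
cat >> h.py <<'E'
clean=lambda p:{k:v for k,v in p.items() if k!="W"}
E
python3 - <<'E'
from h import *
w=shot("wrist","w1.png"); T,o=tool()
print(np.array(w["tool_from_camera"]).round(3),o["eef_pos"],o["q"].round(2))
for n in "rack bookend lug pin_top tray_blue tray_yellow tray_white mouse".split():
    print(n,[(np.round(d["xy"]).tolist(),round(d["score"],2)) for d in bot.tip_of(n,clean(w))[:4]])
E
```

```text
[[ 0.001 -0.966 -0.26   0.066]
 [ 1.     0.001 -0.     0.   ]
 [ 0.001 -0.26   0.966 -0.168]
 [ 0.     0.     0.     1.   ]] [0.52729765 0.12701873 0.39852484] [ 0.04  0.17 -0.46  1.57  0.07  1.42 -1.99]
rack [([262.0, 132.0], 0.66)]
bookend [([272.0, 132.0], 0.7)]
lug [([265.0, 187.0], 0.6)]
pin_top [([252.0, 188.0], 0.45)]
tray_blue [([197.0, 132.0], 0.87), ([119.0, 161.0], 0.49)]
tray_yellow [([179.0, 265.0], 0.98), ([226.0, 133.0], 0.84)]
tray_white [([255.0, 128.0], 0.63)]
mouse [([117.0, 160.0], 0.92)]
```

View pics/w1.png

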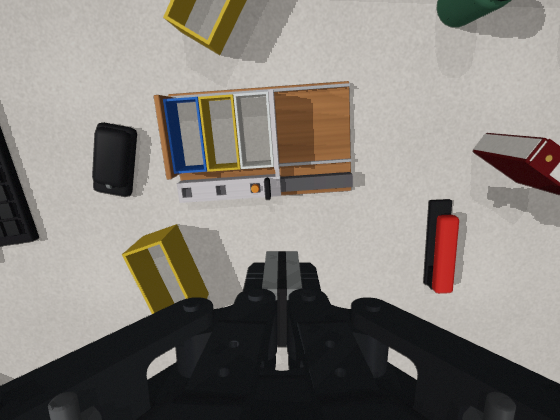

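The wrist view shows the pin at about (256,187), the lug at (267,188), and trays at blue (185,133), yellow (220,132), white (255,130). I'll enlarge it to get the rack pose.

```bash
python3 - <<'E'
from h import *
im=cv2.imread("pics/w1.png")[70:215,145:365]
cv2.imwrite("pics/w1c.png",cv2.resize(im,None,fx=3.5,fy=3.5,interpolation=cv2.INTER_CUBIC))
E
```

```text
(no output)
```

View pics/w1c.png

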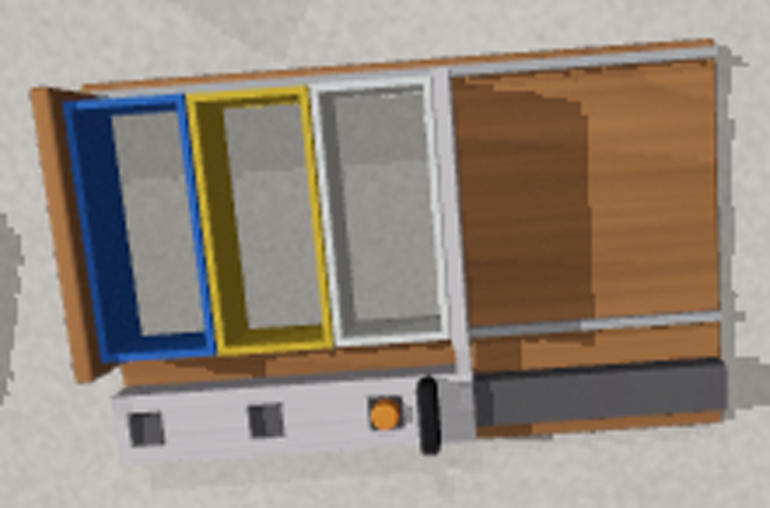

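```bash
python3 - <<'E'
from h import *
from scipy.optimize import least_squares
a=shot("wrist"); 
C=[((385,414),(-84,15,49)),((715,42),(61,-135,12)),((722,420),(-105,-135,12)),((432,70),(52,-17,82)),((455,375),(-52,-17,82)),((266,421),(-84,67,40)),((147,429),(-84,119,40))]
px=np.array([[145+c[0][0]/3.5,70+c[0][1]/3.5] for c in C]); M=np.array([c[1] for c in C])/1e3
def W(p,X): c,s=np.cos(p[2]),np.sin(p[2]); X=np.atleast_2d(X); return np.c_[p[0]+c*X[:,0]-s*X[:,1],p[1]+s*X[:,0]+c*X[:,1],X[:,2]]
f=lambda p:(np.array([proj(a,x) for x in W(p,M)])-px).ravel()
r=least_squares(f,[.58,.15,0]); print(r.x, r.fun.reshape(-1,2).round(1))
np.save("rack.npy",r.x)
for n,X in dict(pin=(-84,15,49),lug=(-84,0,64),bookend=(0,-17,82),yel=(0,54,72),white=(0,7,72)).items(): print(n,W(r.x,np.array(X)/1e3).round(4))
# case: triangulate corners by detection
E
```

```text
[0.56961684 0.15961745 0.06822942] [[-0.   1.8]
 [ 0.2  0.1]
 [ 0.1  2. ]
 [ 0.1  1.2]
 [-0.6 -6.4]
 [ 0.2  0.9]
 [ 0.1  0.9]]
pin [[0.4848 0.1689 0.049 ]]
lug [[0.4858 0.1539 0.064 ]]
bookend [[0.5708 0.1427 0.082 ]]
yel [[0.5659 0.2135 0.072 ]]
white [[0.5691 0.1666 0.072 ]]
```

```bash
python3 - <<'E'
from h import *
w=shot("wrist"); K=np.array(w["camera_matrix"]); print(K)
T,_=tool()
for X in ([0,0,0],[.011,0,0],[-.011,0,0],[0,.0145,0],[0,-.0145,0],[0,0.0145,-.03]): print(X,proj(w,(T@np.append(X,1))[:3]).round())
im=cv2.imread("pics/w1.png")[235:315,230:335]
cv2.imwrite("pics/w1d.png",cv2.resize(im,None,fx=6,fy=6,interpolation=cv2.INTER_CUBIC))
E
```

```text
[[354.58798139   0.         281.57028005]
 [  0.         354.58798139 210.41320076]
 [  0.           0.           1.        ]]
[0, 0, 0] [282. 250.]
[0.011, 0, 0] [282. 229.]
[-0.011, 0, 0] [281. 270.]
[0, 0.0145, 0] [310. 250.]
[0, -0.0145, 0] [253. 250.]
[0, 0.0145, -0.03] [316. 276.]
```

View pics/w1d.png

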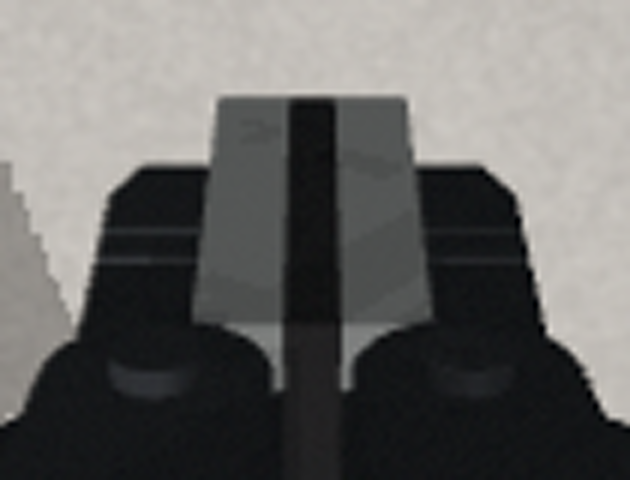

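Emit:
jog_arm(motion=[[0,0,-0.068,-40,-39,195,0],[0,0,-0.068,-40,-39,195,0],[0,0,-0.068,-40,-39,195,0],[0,0,-0.068,-40,-39,195,0],[0,0,-0.068,-40,-39,195,0],[0,0,-0.068,-40,-39,195,0]])

```text
t: 4.7
eef_pos: [0.4895, 0.1686, 0.2063]
tool_rot: [-0.001, 0.999, 0.033, 0.002]
contact_force: [0.8, 0.4, 0.3]
gripper_width: 0.002
grasp_force: 0.0
```

```bash
python3 - <<'E'
from h import *
w=shot("wrist","w2.png"); T,o=tool(); print(o["eef_pos"],o["q"].round(2))
rgb=w["pixels"].astype(int); hsv=cv2.cvtColor(w["pixels"],cv2.COLOR_RGB2HSV)
m=((hsv[...,0]>8)&(hsv[...,0]<20)&(hsv[...,1]>190)&(hsv[...,2]>130)).astype(np.uint8)
n,l,s,c=cv2.connectedComponentsWithStats(m)
for i in np.argsort(-s[1:,4])[:5]+1: print(s[i],c[i],atz(w,c[i],.049).round(4))
for n in("pin_top","lug","bookend"): print(n,[(np.round(d["xy"]).tolist(),round(d["score"],2),atz(w,d["xy"],dict(pin_top=.049,lug=.064,bookend=.082)[n]).round(4)) for d in bot.tip_of(n,clean(w))[:3]])
E
```

```text
[0.48939859 0.16849774 0.20620573] [-0.03  0.26 -0.5   1.91  0.15  1.01 -2.09]
[278 184  12  13  88] [283.875      190.63636364] [0.4876 0.1666 0.049 ]
pin_top [([281.0, 192.0], 0.57, array([0.4862, 0.1695, 0.049 ]))]
lug [([300.0, 191.0], 0.59, array([0.4914, 0.1529, 0.064 ]))]
bookend [([324.0, 94.0], 0.81, array([0.5733, 0.1411, 0.082 ]))]
```

View pics/w2.png

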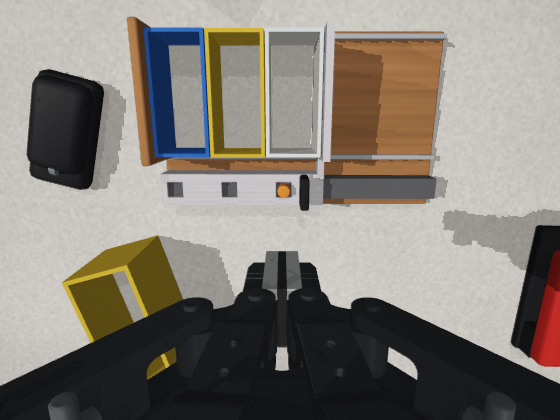

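The pin is at pixel (284,191), which gives (0.487, 0.167). Tool and rack are aligned. Descending.

Emit:
jog_arm(motion=[[0,0,0,-2.5,4.3,60,0],[0,0,0,-2.5,4.3,110,0],[0,0,0,-2.5,4.3,135,0],[0,0,0,-2.5,4.3,147,0],[0,0,0,-2.5,4.3,150,0],[0,0,0,-2.5,4.3,152,0],[0,0,0,-2.5,4.3,152,0]])

```text
t: 5.78
eef_pos: [0.4858, 0.164, 0.0527]
tool_rot: [-0.0, 0.999, 0.034, 0.001]
contact_force: [0.1, 0.6, 0.5]
gripper_width: 0.0
grasp_force: 0.0
```

Emit:
jog_arm(motion=[[0,0,0,1,0,2,0],[0,0,0,1,0,4,0],[0,0,0,1,0,6,0],[0,0,0,1,0,8,0],[0,0,0,1,0,10,0],[0,0,0,1,0,11,0],[0,0,0,1,0,11,0]])

```text
t: 6.65
eef_pos: [0.486, 0.1639, 0.0407]
tool_rot: [0.0, 0.999, 0.034, -0.0]
contact_force: [-0.6, 0.7, 0.2]
gripper_width: 0.002
grasp_force: 0.0
```

```bash
python3 - <<'E'
from h import *
p=shot("scene"); T,o=tool(); u=proj(p,o["eef_pos"]); print(u,proj(p,[.487,.167,.049]))
w=shot("wrist"); s=shot("side"); v=proj(s,o["eef_pos"]);print(v)
c=lambda q,u,r,k:cv2.resize(q["pixels"][max(0,int(u[1])-r):int(u[1])+r,int(u[0])-r:int(u[0])+r],(390,390),interpolation=cv2.INTER_CUBIC)
cv2.imwrite("pics/p1.png",cv2.cvtColor(np.hstack([c(p,u,40,0),c(s,v,40,0)]),cv2.COLOR_RGB2BGR))
E
```

```text
[311.78147036 189.70524484] [313.29391776 187.45904091]
[252.96948696 191.24874055]
```

View pics/p1.png

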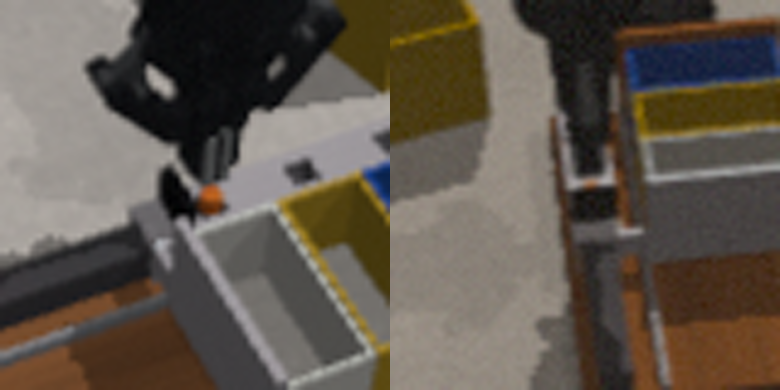

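```bash
python3 - <<'E'
from h import *
p=shot("scene"); s=shot("side"); T,o=tool()
print(o["eef_pos"])
for u,v in (((313.8,186.5),(254,188)),((314.5,186),(254,187))): print(tri([(p,u),(s,v)]))
for dz in (0,.005,.01,.015,.03): X=o["eef_pos"]+[0,0,dz]; print(dz,proj(p,X).round(1),proj(s,X).round(1))
print("pin",proj(p,[.487,.167,.049]),proj(s,[.487,.167,.049]))
# measured orange
for q in(p,s):
    hsv=cv2.cvtColor(q["pixels"],cv2.COLOR_RGB2HSV); m=(hsv[...,0]>6)&(hsv[...,0]<18)&(hsv[...,1]>180)&(hsv[...,2]>110)
    y,x=np.nonzero(m[170:205,240:330]); print(np.c_[x+240,y+170].tolist()[:40])
E
```

```text
[0.48610508 0.16390342 0.04088531]
(array([0.48916071, 0.16666451, 0.05307052]), [array([-0.2,  0.5]), array([-0.3, -0.4])])
(array([0.48956236, 0.16833725, 0.05525821]), [array([-0.1,  0.4]), array([-0.2, -0.3])])
0 [311.8 189.7] [253.  191.2]
0.005 [311.9 188.4] [252.9 190. ]
0.01 [312. 187.] [252.8 188.8]
0.015 [312.1 185.7] [252.7 187.6]
0.03 [312.5 181.6] [252.5 183.9]
pin [313.29391776 187.45904091] [253.09857337 188.58823647]
[[314, 187], [313, 188], [314, 188], [315, 188], [313, 189], [314, 189], [315, 189], [313, 190], [314, 190], [315, 190]]
[]
```

Emit:
jog_arm(motion=[[0,0,0,1,-1,2,0],[0,0,0,1,-1,4,0],[0,0,0,1,-1,5,0],[0,0,0,1,-1,5,0]])

```text
t: 7.4
eef_pos: [0.4869, 0.1649, 0.0357]
tool_rot: [0.0, 0.999, 0.034, -0.0]
contact_force: [0.6, 0.6, -0.2]
gripper_width: 0.001
grasp_force: 0.0
```

Emit:
jog_arm(motion=[[0,0,0,0,0,2,0],[0,0,0,0,0,4,0],[0,0,0,0,0,5,0],[0,0,0,0,0,5,0]])

```text
t: 7.9
eef_pos: [0.4869, 0.1649, 0.0307]
tool_rot: [0.0, 0.999, 0.034, -0.0]
contact_force: [0.1, 0.3, -0.5]
gripper_width: -0.002
grasp_force: 0.0
```

```bash
python3 - <<'E'
from h import *
p=shot("scene"); w=shot("wrist"); s=shot("side")
c=lambda q,x,y,r:cv2.resize(q["pixels"][y-r:y+r,x-r:x+r],(400,400),interpolation=cv2.INTER_CUBIC)
cv2.imwrite("pics/p2.png",cv2.cvtColor(np.hstack([c(p,314,187,28),c(w,281,235,60)]),cv2.COLOR_RGB2BGR))
for q in(p,s):
    hsv=cv2.cvtColor(q["pixels"],cv2.COLOR_RGB2HSV); m=(hsv[...,0]>6)&(hsv[...,0]<18)&(hsv[...,1]>180)&(hsv[...,2]>110)
    y,x=np.nonzero(m[170:205,240:330]); print(np.c_[x+240,y+170].tolist()[:40])
E
```

```text
[]
[]
```

View pics/p2.png

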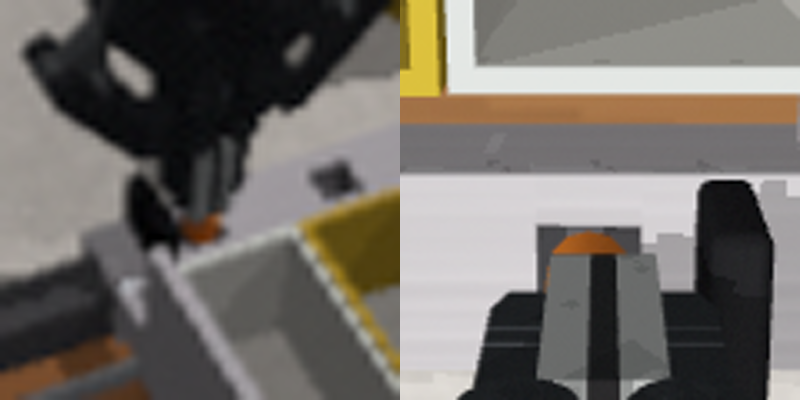

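The wrist crop shows the tips still above the pin, which sits in its hole, with the lug to the right. The real tips sit farther back than the reported TCP. Continuing down.

Emit:
jog_arm(motion=[[0,0,0,0,0,2,0],[0,0,0,0,0,4,0],[0,0,0,0,0,6,0],[0,0,0,0,0,6,0]])

```text
t: 8.55
eef_pos: [0.4871, 0.1656, 0.0248]
tool_rot: [-0.0, 0.999, 0.034, 0.0]
contact_force: [0.8, 3.3, -0.8]
gripper_width: 0.002
grasp_force: 1.5
```

Emit:
jog_arm(motion=[[0,0,0,0,0,-5,0],[0,0,0,0,-5,-5,0],[0,0,0,0,-5,-3,0],[0,0,0,0,-5,0,0],[0,0,0,0,-5,2,0],[0,0,0,0,-5,2,0]])

```text
t: 9.3
eef_pos: [0.4866, 0.1697, 0.0228]
tool_rot: [0.0, 0.999, 0.034, -0.0]
contact_force: [-1.3, -0.3, 4.2]
gripper_width: -0.0
grasp_force: 2.1
```

Emit:
jog_arm(motion=[[0,0,0,0,0,2,0],[0,0,0,0,0,4,0],[0,0,0,0,0,6,0],[0,0,0,0,0,7,0],[0,0,0,0,0,7,0]])

```text
t: 9.93
eef_pos: [0.4866, 0.1697, 0.0159]
tool_rot: [0.0, 0.999, 0.034, -0.0]
contact_force: [-2.1, -1.4, 7.7]
gripper_width: 0.0
grasp_force: 3.6
```

Emit:
jog_arm(motion=[[0,0,0,0,0,1,0],[0,0,0,0,0,1.5,0],[0,0,0,0,0,1.5,0]])

```text
t: 10.3
eef_pos: [0.4866, 0.1697, 0.0154]
tool_rot: [0.001, 0.999, 0.034, 0.0]
contact_force: [-4.7, -3.2, 20.1]
gripper_width: 0.001
grasp_force: 9.7
```

Emit:
jog_arm(motion=[[0,0,0,0,2,0,0],[0,0,0,0,4,0,0],[0,0,0,0,6,0,0],[0,0,0,0,9,0,0],[0,0,0,0,12,0,0],[0,0,0,0,16,-2,0],[0,0,0,0,22,-3,0],[0,0,0,0,28,-3,0],[0,0,0,0,34,-3,0],[0,0,0,0,34,-3,0]])

```text
t: 11.55
eef_pos: [0.4892, 0.1366, 0.0172]
tool_rot: [-0.001, 0.999, 0.034, 0.0]
contact_force: [1.2, 1.3, 0.5]
gripper_width: -0.002
grasp_force: 0.6
```

```bash
python3 - <<'E'
from h import *
w=shot("wrist","w3.png");p=shot("scene")
for q,l in((w,"w"),(p,"s")):
  for n,z in(("bookend",.082),("lug",.064),("pin_top",.049)): print(l,n,[(np.round(d["xy"]).tolist(),round(d["score"],2),atz(q,d["xy"],z).round(3)) for d in bot.tip_of(n,clean(q))[:2]])
E
```

```text
w bookend [([395.0, 41.0], 0.57, array([0.576, 0.112, 0.082]))]
w lug [([316.0, 297.0], 0.69, array([0.49 , 0.123, 0.064]))]
w pin_top [([208.0, 267.0], 0.57, array([0.492, 0.167, 0.049]))]
s bookend [([304.0, 214.0], 0.56, array([0.577, 0.104, 0.082]))]
s lug [([298.0, 190.0], 0.58, array([0.492, 0.123, 0.064]))]
s pin_top []
```

Emit:
jog_arm(motion=[[0,0,0,0,5,0,0],[0,0,0,0,10,0,0],[0,0,0,0,14,0,0],[0,0,0,0,17,0,0],[0,0,0,0,19,0,0],[0,0,0,0,20,0,0],[0,0,0,0,21,0,0],[0,0,0,0,21,0,0]])

```text
t: 12.95
eef_pos: [0.4903, 0.1148, 0.0173]
tool_rot: [0.0, 0.999, 0.034, -0.0]
contact_force: [0.5, 0.9, -0.4]
gripper_width: 0.001
grasp_force: 0.8
```

Continue in small steps until the force rises.

Emit:
jog_arm(motion=[[0,0,0,0,1,0,0],[0,0,0,0,2,0,0],[0,0,0,0,3,0,0],[0,0,0,0,3,0,0]])

```text
t: 13.45
eef_pos: [0.4905, 0.1122, 0.0173]
tool_rot: [-0.0, 0.999, 0.034, 0.0]
contact_force: [-0.6, 2.3, 1.2]
gripper_width: -0.0
grasp_force: 1.5
```

```bash
python3 - <<'E'
from h import *
w=shot("wrist","w4.png")
for n,z in(("bookend",.082),("lug",.064),("pin_top",.049),("pin_top",.04)): print(n,[(np.round(d["xy"]).tolist(),round(d["score"],2),atz(w,d["xy"],z).round(3)) for d in bot.tip_of(n,clean(w))[:2]])
E
```

```text
bookend [([397.0, 39.0], 0.85, array([0.578, 0.087, 0.082]))]
lug [([320.0, 294.0], 0.87, array([0.492, 0.098, 0.064]))]
pin_top [([150.0, 277.0], 0.77, array([0.487, 0.167, 0.049]))]
pin_top [([150.0, 277.0], 0.77, array([0.482, 0.171, 0.04 ]))]
```

Emit:
jog_arm(motion=[[0,0,0,0,1,0,0],[0,0,0,0,2,0,0],[0,0,0,0,2,0,0]])

```text
t: 14.08
eef_pos: [0.4906, 0.1119, 0.0174]
tool_rot: [-0.001, 0.999, 0.035, 0.0]
contact_force: [-0.1, 7.3, -1.1]
gripper_width: -0.001
grasp_force: 3.7
```

```bash
python3 - <<'E'
from h import *
w=shot("wrist","w5.png")
for n,z in(("bookend",.082),("lug",.064),("pin_top",.049)): print(n,[(np.round(d["xy"]).tolist(),round(d["score"],2),atz(w,d["xy"],z).round(3)) for d in bot.tip_of(n,clean(w))[:2]])
im=w["pixels"][215:345,70:330]
cv2.imwrite("pics/w5c.png",cv2.cvtColor(cv2.resize(im,None,fx=3,fy=3,interpolation=cv2.INTER_CUBIC),cv2.COLOR_RGB2BGR))
E
```

```text
bookend [([395.0, 42.0], 0.86, array([0.577, 0.087, 0.082]))]
lug [([320.0, 290.0], 0.95, array([0.494, 0.098, 0.064]))]
pin_top [([149.0, 277.0], 0.64, array([0.487, 0.167, 0.049]))]
```

View pics/w5c.png

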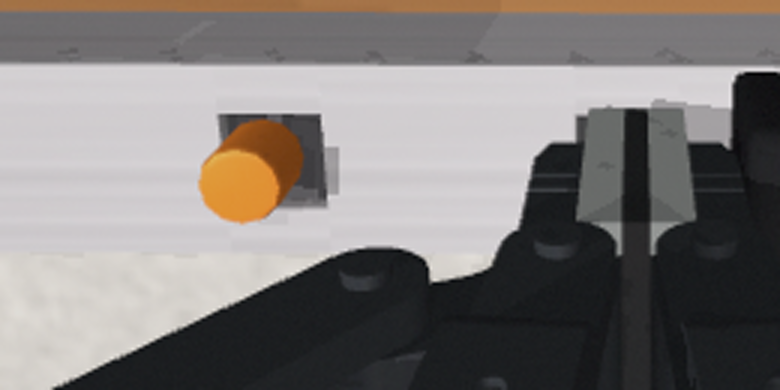

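Pin up in the next hole, bookend locked. Next: over the yellow tray.

Emit:
jog_arm(motion=[[0,0,0,0,-3,0,0],[0,0,0,0,-3,-60,0],[0,0,0,0,-3,-110,0],[0,0,0,45,-50,-140,0],[0,0,0,85,-95,-143,0],[0,0,0,85,-95,-143,0],[0,0,0,85,-95,-143,0]])

```text
t: 15.15
eef_pos: [0.5686, 0.2095, 0.1595]
tool_rot: [0.001, 0.999, 0.034, -0.001]
contact_force: [0.1, -0.4, 0.5]
gripper_width: -0.003
grasp_force: 0.0
```

```bash
python3 - <<'E'
from h import *
w=shot("wrist","w6.png"); T,o=tool(); print(o["eef_pos"])
hsv=cv2.cvtColor(w["pixels"],cv2.COLOR_RGB2HSV)
for nm,lo,hi in(("yel",(20,150,120),(35,255,255)),("blue",(105,150,60),(130,255,255))):
    m=cv2.inRange(hsv,lo,hi); n,l,s,c=cv2.connectedComponentsWithStats(m)
    for i in np.argsort(-s[1:,4])[:3]+1: print(nm,s[i],c[i].round(),cv2.minAreaRect(np.argwhere(l==i)[:,::-1].astype(np.float32)))
for n,z in(("tray_yellow",.012),("tray_white",.012),("tray_blue",.012),("bookend",.082),("pin_top",.049)): print(n,[(np.round(d["xy"]).tolist(),round(d["score"],2),atz(w,d["xy"],z).round(3)) for d in bot.tip_of(n,clean(w))[:2]])
E
```

```text
[0.5683145  0.20863156 0.15936417]
yel [ 247  134   65  132 2083] [284. 188.] ((279.0, 199.5), (131.0, 64.0), 90.0)
yel [ 221    0   86   60 1326] [265.  27.] ((263.5, 29.5), (59.0, 85.0), 90.0)
yel [147 350  24  29 273] [157. 365.] ((158.25001525878906, 363.7500305175781), (11.31370735168457, 36.06244659423828), 45.0)
blue [ 180  134   71  135 4569] [210. 207.] ((215.0, 201.0), (134.0, 70.0), 90.0)
tray_yellow [([279.0, 190.0], 0.56, array([0.568, 0.212, 0.012])), ([325.0, 188.0], 0.21, array([0.573, 0.17 , 0.012]))]
tray_white [([327.0, 189.0], 0.98, array([0.572, 0.168, 0.012])), ([278.0, 190.0], 0.28, array([0.568, 0.213, 0.012]))]
tray_blue [([227.0, 190.0], 0.75, array([0.565, 0.259, 0.012]))]
bookend [([451.0, 207.0], 0.97, array([0.579, 0.089, 0.082])), ([226.0, 188.0], 0.43, array([0.582, 0.249, 0.082]))]
pin_top [([321.0, 294.0], 0.41, array([0.487, 0.169, 0.049]))]
```

View pics/w6.png

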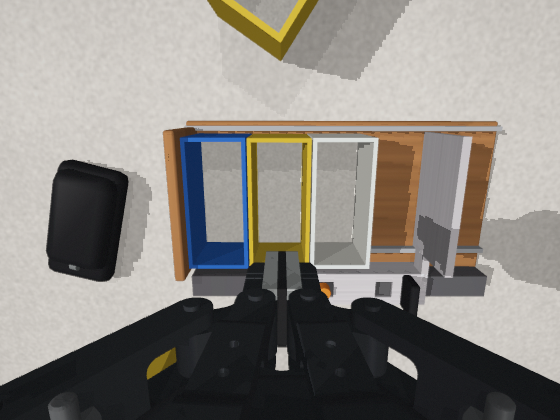

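That view shows the rims of blue (180–250), yellow (247–311) and white (311–377), with the fingers centred about 2 mm off the yellow tray. Lowering into yellow, then pushing.

Emit:
jog_arm(motion=[[0,0,0,0,-2,50,0],[0,0,0,0,-2,80,0],[0,0,0,0,-2,100,0],[0,0,0,0,-2,120,0],[0,0,0,0,-2,135,0],[0,0,0,0,-2,146,0],[0,0,0,0,-2,146,0]])

```text
t: 16.32
eef_pos: [0.5686, 0.2125, 0.0137]
tool_rot: [0.0, 0.999, 0.034, -0.0]
contact_force: [-0.3, 0.6, 0.2]
gripper_width: -0.001
grasp_force: 0.0
```

Emit:
jog_arm(motion=[[0,0,0,0,4,0,0],[0,0,0,0,8,0,0],[0,0,0,0,12,0,0],[0,0,0,0,17,0,0],[0,0,0,0,22,0,0],[0,0,0,0,27,0,0],[0,0,0,0,32,0,0],[0,0,0,0,37,0,0],[0,0,0,0,42,0,0],[0,0,0,0,46,0,0]])

```text
t: 17.58
eef_pos: [0.5722, 0.1666, 0.0144]
tool_rot: [-0.0, 0.999, 0.034, 0.0]
contact_force: [-0.3, 5.6, 4.4]
gripper_width: 0.003
grasp_force: 3.2
```

Emit:
jog_arm(motion=[[0,0,0,0,3,0,0],[0,0,0,0,6,0,0],[0,0,0,0,8,0,0],[0,0,0,0,10,0,0],[0,0,0,0,10,0,0]])

```text
t: 18.2
eef_pos: [0.5728, 0.1566, 0.0144]
tool_rot: [-0.0, 0.999, 0.034, 0.0]
contact_force: [-0.4, 4.4, 4.9]
gripper_width: 0.004
grasp_force: 3.5
```

Emit:
jog_arm(motion=[[0,0,0,0,1.5,-1,0],[0,0,0,0,3,-1,0],[0,0,0,0,4,-1,0],[0,0,0,0,4,-1,0]])

```text
t: 18.7
eef_pos: [0.5724, 0.1546, 0.0148]
tool_rot: [-0.001, 0.999, 0.035, -0.0]
contact_force: [0.7, 8.8, -1.6]
gripper_width: 0.002
grasp_force: 4.1
```

Emit:
jog_arm(motion=[[0,0,0,0,-4,0,0],[0,0,0,0,-6,0,0],[0,0,0,0,-6,-50,0],[0,0,0,0,-20,-110,0],[0,0,0,0,-35,-150,0],[0,0,0,0,-35,-150,0]])

```text
t: 19.45
eef_pos: [0.5722, 0.1885, 0.1686]
tool_rot: [-0.0, 0.999, 0.034, 0.003]
contact_force: [0.4, -1.0, 0.5]
gripper_width: 0.004
grasp_force: 0.0
```

```bash
python3 - <<'E'
from h import *
w=shot("wrist","w7.png"); T,o=tool(); print(o["eef_pos"])
Rk=np.array([.572,.158]); th=.068; Rm=np.array([[np.cos(th),-np.sin(th)],[np.sin(th),np.cos(th)]])
L=lambda X:(Rm.T@(X[:2]-Rk)).round(4)
hsv=cv2.cvtColor(w["pixels"],cv2.COLOR_RGB2HSV)
for nm,lo,hi in(("yel",(20,150,120),(35,255,255)),("blue",(105,150,60),(130,255,255))):
    m=cv2.inRange(hsv,lo,hi); n,l,s,c=cv2.connectedComponentsWithStats(m)
    for i in np.argsort(-s[1:,4])[:2]+1:
        x,y,a,b,_=s[i]; print(nm,s[i],"corners rack:",[L(atz(w,q,.072)).tolist() for q in((x,y),(x+a,y),(x,y+b),(x+a,y+b))])
for n,z in(("tray_yellow",.012),("tray_white",.012),("tray_blue",.012),("bookend",.082),("pin_top",.049)): print(n,[(np.round(d["xy"]).tolist(),round(d["score"],2),L(atz(w,d["xy"],z))) for d in bot.tip_of(n,clean(w))[:2]])
E
```

```text
[0.57109701 0.18676893 0.16620245]
yel [ 278  139   63  131 2783] corners rack: [[0.0514, 0.0332], [0.0515, -0.013], [-0.0525, 0.0334], [-0.0524, -0.0175]]
yel [ 178    0  101   65 1446] corners rack: [[0.1425, 0.0998], [0.1425, 0.0324], [0.102, 0.1028], [0.102, 0.0324]]
blue [ 155  137   78  131 5819] corners rack: [[0.0528, 0.1232], [0.0528, 0.0661], [-0.0509, 0.1326], [-0.0508, 0.0696]]
tray_yellow [([301.0, 195.0], 0.91, array([-0.0036,  0.0126])), ([161.0, 381.0], 0.74, array([-0.2102,  0.1612]))]
tray_white []
tray_blue [([206.0, 191.0], 0.68, array([1.000e-04, 1.012e-01]))]
bookend [([417.0, 210.0], 0.96, array([ 0.0003, -0.0703])), ([559.0, 366.0], 0.56, array([-0.1349, -0.2021]))]
pin_top []
```

```bash
python3 - <<'E'
from h import *
p=shot("scene"); w=shot("wrist")
Rk=np.array([.572,.158]); th=.068; Rm=np.array([[np.cos(th),-np.sin(th)],[np.sin(th),np.cos(th)]])
L=lambda X:(Rm.T@(X[:2]-Rk)*1e3).round(1)
im=w["pixels"]; 
for v in (170,215):
  r=im[v].astype(int); d=np.abs(np.diff(cv2.GaussianBlur(im[v:v+1],(3,1),0)[0].astype(int),axis=0)).sum(1)
  for u in range(120,460):
    if d[u]>40 and d[u]==d[max(0,u-3):u+4].max(): print(v,u,r[u-3].tolist(),r[u+4].tolist(),L(atz(w,(u+.5,v),.072)),"z12:",L(atz(w,(u+.5,v),.012))[1])
E
```

```text
170 135 [217, 213, 207] [186, 134, 85] [ 26.3 135.9] z12: 160.7
170 144 [184, 132, 83] [78, 52, 32] [ 26.3 129.3] z12: 152.6
170 151 [78, 52, 32] [33, 77, 146] [ 26.3 124.2] z12: 146.3
170 156 [31, 75, 144] [19, 44, 87] [ 26.3 120.5] z12: 141.7
170 177 [19, 44, 87] [166, 164, 157] [ 26.3 105.1] z12: 122.7
170 210 [170, 167, 161] [47, 111, 196] [26.3 80.8] z12: 92.9
170 214 [70, 117, 195] [19, 44, 87] [26.3 77.9] z12: 89.3
170 227 [18, 44, 87] [125, 84, 50] [26.3 68.3] z12: 77.5
170 275 [127, 86, 52] [214, 186, 59] [26.3 33.1] z12: 34.1
170 279 [211, 183, 59] [154, 151, 146] [26.3 30.1] z12: 30.4
170 324 [154, 150, 146] [148, 124, 33] [26.2 -3. ] z12: -10.3
170 333 [148, 124, 32] [214, 187, 59] [26.2 -9.6] z12: -18.4
170 338 [212, 185, 58] [221, 224, 221] [ 26.2 -13.3] z12: -23.0
170 342 [220, 222, 217] [165, 162, 157] [ 26.2 -16.2] z12: -26.6
170 377 [166, 163, 158] [162, 161, 156] [ 26.2 -41.9] z12: -58.3
170 396 [161, 160, 155] [220, 223, 220] [ 26.2 -55.9] z12: -75.5
170 401 [219, 222, 218] [85, 83, 85] [ 26.2 -59.6] z12: -80.0
170 409 [85, 83, 85] [140, 137, 140] [ 26.2 -65.5] z1
[... 811 characters left out ...]
23 [169, 166, 159] [148, 125, 34] [-8.2 -3.3] z12: -10.7
215 332 [148, 125, 34] [212, 186, 60] [ -8.2 -10.1] z12: -19.1
215 336 [211, 184, 58] [221, 224, 222] [ -8.2 -13.2] z12: -22.9
215 340 [210, 210, 205] [172, 168, 163] [ -8.2 -16.2] z12: -26.6
215 373 [168, 166, 160] [162, 161, 156] [ -8.2 -41.3] z12: -57.5
215 397 [218, 221, 218] [87, 85, 87] [ -8.2 -59.6] z12: -80.0
215 405 [87, 85, 87] [142, 139, 141] [ -8.2 -65.7] z12: -87.5
215 418 [141, 138, 140] [206, 203, 205] [ -8.2 -75.6] z12: -99.7
215 426 [206, 203, 205] [115, 78, 46] [ -8.2 -81.6] z12: -107.2
215 455 [117, 79, 49] [170, 165, 160] [  -8.2 -103.7] z12: -134.3
215 459 [147, 137, 126] [209, 205, 199] [  -8.2 -106.8] z12: -138.1
```

Rims: blue 78–124, yellow −13 to 33, white −59 to −13, bookend face −71 mm. About 10 mm of room is left, so I'll push the two trays a further 9 mm.

Emit:
jog_arm(motion=[[0,0,0,0,19,30,0],[0,0,0,0,19,70,0],[0,0,0,0,19,110,0],[0,0,0,0,19,135,0],[0,0,0,0,19,145,0],[0,0,0,0,26,146,0],[0,0,0,0,31,146,0],[0,0,0,0,35,146,0],[0,0,0,0,39,146,0],[0,0,0,0,41,146,0]])

```text
t: 21.1
eef_pos: [0.5739, 0.1498, 0.0204]
tool_rot: [-0.002, 0.999, 0.035, 0.001]
contact_force: [-1.6, 9.6, 0.1]
gripper_width: -0.002
grasp_force: 5.0
```

Emit:
jog_arm(motion=[[0,0,0,0,1,0,0],[0,0,0,0,-5,0,0],[0,0,0,0,-5,-60,0],[0,0,0,0,-30,-120,0],[0,0,0,0,-45,-150,0],[0,0,0,0,-45,-150,0],[0,0,0,0,-45,-150,0]])

```text
t: 21.98
eef_pos: [0.5701, 0.1901, 0.1686]
tool_rot: [0.001, 0.999, 0.033, -0.001]
contact_force: [0.2, -0.0, -0.4]
gripper_width: -0.002
grasp_force: 0.0
```

```bash
cat > rim.py <<'E'
from h import *
Rk=np.array([.572,.158]); th=.068; Rm=np.array([[np.cos(th),-np.sin(th)],[np.sin(th),np.cos(th)]])
L=lambda X:(Rm.T@(X[:2]-Rk)*1e3).round(1)
def rims(w,vs=(170,215)):
  im=w["pixels"]
  for v in vs:
    r=im[v].astype(int); d=np.abs(np.diff(cv2.GaussianBlur(im[v:v+1],(3,1),0)[0].astype(int),axis=0)).sum(1)
    for u in range(120,470):
      if d[u]>60 and d[u]==d[max(0,u-3):u+4].max(): print(v,u,r[u-3].tolist(),r[u+4].tolist(),L(atz(w,(u+.5,v),.072)))
E
python3 - <<'E'
from rim import *
print(bot.get_obs()["eef_pos"]); rims(shot("wrist"))
E
```

```text
[0.57006222 0.19006542 0.16855403]
170 142 [216, 212, 206] [186, 133, 84] [ 26.1 136.1]
170 158 [78, 51, 30] [30, 75, 145] [ 26.1 124.1]
170 182 [16, 43, 87] [167, 164, 157] [ 26.  106.2]
170 216 [168, 165, 159] [48, 111, 197] [26.  80.7]
170 220 [63, 115, 195] [19, 45, 87] [26.  77.7]
170 231 [18, 44, 87] [124, 84, 52] [26.  69.5]
170 294 [174, 124, 77] [213, 186, 59] [26.  22.3]
170 298 [211, 183, 58] [164, 161, 155] [26.  19.4]
170 339 [165, 162, 157] [147, 124, 32] [ 26.  -11.3]
170 355 [182, 156, 45] [220, 223, 220] [ 26.  -23.3]
170 360 [220, 222, 218] [158, 155, 150] [ 26.  -27.1]
170 413 [161, 161, 155] [220, 223, 219] [ 25.9 -66.8]
170 417 [217, 220, 217] [141, 137, 140] [ 25.9 -69.8]
170 424 [141, 137, 140] [203, 200, 202] [ 25.9 -75. ]
170 433 [202, 199, 201] [127, 86, 53] [ 25.9 -81.8]
170 466 [147, 133, 123] [211, 207, 202] [  25.9 -106.5]
215 130 [159, 155, 150] [208, 204, 198] [ -8.9 149. ]
215 147 [213, 209, 204] [182, 130, 82] [ -8.9 135.8]
215 162 [78, 52, 32] [30, 76, 146] [ -8.9 124.2]
215 185 [16, 42, 86] [166, 163, 157] [ -9.  106.4]
215 218 [168, 165, 159] [47, 109, 195] [-9.  80.9]
215 222 [71, 116, 194] [16, 43, 87] [-9.  77.8]
215 233 [17, 44, 87] [109, 74, 44] [-9.  69.3]
215 297 [182, 156, 45] [164, 161, 156] [-9.  19.7]
215 337 [167, 164, 158] [148, 125, 34] [ -9.1 -11.3]
215 349 [148, 124, 33] [214, 187, 60] [ -9.1 -20.6]
215 353 [198, 172, 52] [219, 223, 220] [ -9.1 -23.7]
215 357 [220, 222, 217] [165, 163, 157] [ -9.1 -26.8]
215 412 [178, 179, 174] [142, 139, 141] [ -9.1 -69.4]
215 420 [140, 137, 139] [205, 202, 204] [ -9.1 -75.6]
215 428 [205, 202, 204] [116, 77, 48] [ -9.1 -81.8]
215 459 [145, 100, 61] [207, 203, 197] [  -9.1 -105.8]
```

Emit:
jog_arm(motion=[[0,0,0,-10,20,-60,85],[0,0,0,-30,70,-100,85],[0,0,0,-50,130,-130,85],[0,0,0,-70,190,-160,85],[0,0,0,-90,250,-160,85],[0,0,0,-110,310,-160,85],[0,0,0,-127,370,-160,85],[0,0,0,-127,392,-160,85],[0,0,0,-127,392,-160,85],[0,0,0,-127,392,-160,85]])

```text
t: 23.28
eef_pos: [0.4697, -0.2076, 0.3282]
tool_rot: [-0.001, 0.999, 0.034, -0.001]
contact_force: [0.2, 0.9, -0.0]
gripper_width: 0.993
grasp_force: 0.0
```

```bash
python3 - <<'E'
from h import *
w=shot("wrist","w8.png"); p=shot("scene","p8.png"); s=shot("side"); print(bot.get_obs()["eef_pos"],bot.get_obs()["q"].round(2))
for q,l in((w,"w"),(p,"p"),(s,"s")):
  print(l,[(np.round(d["xy"],1).tolist(),round(d["score"],2),atz(q,d["xy"],.065).round(3)) for d in bot.tip_of("file_center",clean(q))[:2]])
  for n in("stapler","flask","mug"): print(n,[(np.round(d["xy"],1).tolist(),round(d["score"],2),atz(q,d["xy"],.0).round(3)) for d in bot.tip_of(n,clean(q))[:2]])
hsv=cv2.cvtColor(w["pixels"],cv2.COLOR_RGB2HSV)
m=cv2.inRange(hsv,(0,100,30),(8,255,255))|cv2.inRange(hsv,(168,100,30),(180,255,255))
n,l,st,c=cv2.connectedComponentsWithStats(m)
for i in np.argsort(-st[1:,4])[:4]+1:
    k=cv2.findContours((l==i).astype(np.uint8),cv2.RETR_EXTERNAL,cv2.CHAIN_APPROX_SIMPLE)[0][0]
    print(st[i],c[i].round(),np.median(w["pixels"][l==i],0),cv2.approxPolyDP(k,4,True)[:,0].tolist())
E
```

```text
[ 0.47037593 -0.20667331  0.32895033] [ 0.56  0.13 -0.3   1.75  0.04  1.26 -1.25]
w [([229.3, 214.5], 0.35, array([ 0.409, -0.145,  0.065]))]
stapler [([227.1, 215.1], 0.69, array([ 0.389, -0.133,  0.   ]))]
flask []
mug []
p [([155.2, 246.0], 0.64, array([ 0.531, -0.224,  0.065]))]
stapler [([187.0, 202.2], 0.94, array([ 0.382, -0.13 ,  0.   ]))]
flask [([230.9, 330.1], 0.72, array([ 0.743, -0.123,  0.   ])), ([138.4, 361.3], 0.72, array([ 0.741, -0.311,  0.   ]))]
mug [([135.7, 361.3], 0.77, array([ 0.739, -0.316,  0.   ]))]
s [([276.3, 291.6], 0.84, array([ 0.532, -0.224,  0.065]))]
stapler [([222.1, 279.5], 0.87, array([ 0.394, -0.131,  0.   ])), ([263.8, 160.0], 0.65, array([0.528, 0.372, 0.   ]))]
flask [([353.4, 270.2], 0.65, array([ 0.745, -0.13 ,  0.   ]))]
mug [([361.8, 333.4], 0.7, array([ 0.727, -0.313,  0.   ]))]
[ 211  184   24   93 2149] [223. 229.] [153.  31.  26.] [[214, 184], [213, 274], [231, 276], [234, 188]]
[ 253   82   94   84 1588] [287. 114.] [71. 17. 19.] [[272, 82], [253, 111], [327, 165], [346, 139]]
[527 245  33  79 698] [536. 278.] [61. 10. 11.] [[559, 245], [531, 250], [527, 323], [534, 319], [537, 256], [559, 252]]
```

```bash
python3 - <<'E'
from h import *
w=shot("wrist"); q=[(272,82),(253,111),(327,165),(346,139)]
P=np.array([atz(w,u,.13)[:2] for u in q]); print(P.round(4)); 
for i in range(4): print(np.linalg.norm(P[i]-P[(i+1)%4]).round(4))
d=P[2]-P[1]; d2=P[3]-P[0]; print(P.mean(0),np.degrees([np.arctan2(*d[::-1]),np.arctan2(*d2[::-1])]))
T,o=tool(); print(T.round(3))
E
```

```text
[[ 0.566  -0.192 ]
 [ 0.5375 -0.1748]
 [ 0.4889 -0.2538]
 [ 0.5166 -0.2704]]
0.0333
0.0928
0.0322
0.0927
[ 0.52727393 -0.22273789] [-121.56695483 -122.22425489]
[[ 0.998  0.068  0.     0.47 ]
 [ 0.068 -0.998 -0.    -0.208]
 [ 0.     0.    -1.     0.329]
 [ 0.     0.     0.     1.   ]]
```

The case top is at (0.527, −0.223) and its long axis points at 58° (measured 33×93 against 36×96 mm, so it fits). Turning the gripper to straddle it.

Emit:
jog_arm(motion=[[0,0,-0.16,56,19,20,85],[0,0,-0.32,56,19,50,85],[0,0,-0.48,56,19,80,85],[0,0,-0.64,56,19,110,85],[0,0,-0.8,56,19,140,85],[0,0,-0.944,56,19,150,85],[0,0,-0.944,56,19,150,85],[0,0,-0.944,56,19,150,85]])

```text
t: 25.08
eef_pos: [0.5278, -0.2234, 0.18]
tool_rot: [0.0, 0.875, 0.483, 0.0]
contact_force: [-0.1, -0.2, -0.5]
gripper_width: 1.001
grasp_force: 0.0
```

```bash
python3 - <<'E'
from h import *
w=shot("wrist","w9.png"); T,o=tool(); print(o["eef_pos"],o["q"].round(2))
hsv=cv2.cvtColor(w["pixels"],cv2.COLOR_RGB2HSV)
m=cv2.inRange(hsv,(0,100,30),(8,255,255))|cv2.inRange(hsv,(168,100,30),(180,255,255))
n,l,st,c=cv2.connectedComponentsWithStats(m)
for i in np.argsort(-st[1:,4])[:4]+1:
    k=cv2.findContours((l==i).astype(np.uint8),cv2.RETR_EXTERNAL,cv2.CHAIN_APPROX_SIMPLE)[0][0]
    q=cv2.approxPolyDP(k,4,True)[:,0]
    print(st[i],q.tolist(),[ (np.linalg.inv(T)@np.append(atz(w,u,.13),1))[:2].round(4).tolist() for u in q])
E
```

```text
[ 0.52797299 -0.2234042   0.18018364] [ 0.63  0.37 -0.43  1.81  0.18  1.   -0.43]
[  19  143  133  105 5175] [[151, 166], [134, 144], [122, 145], [19, 227], [36, 246], [46, 245]] [[0.0353, -0.0804], [0.0487, -0.0894], [0.0481, -0.0968], [-0.004, -0.169], [-0.017, -0.1604], [-0.0163, -0.1538]]
[ 248  136   61  152 3916] [[261, 136], [248, 154], [252, 283], [278, 286], [256, 285], [255, 202], [300, 201], [300, 285], [290, 287], [301, 287], [307, 150], [297, 136], [301, 146], [255, 143]] [[0.0534, -0.0125], [0.0427, -0.0206], [-0.0435, -0.02], [-0.0457, -0.0025], [-0.0449, -0.0174], [0.0126, -0.0169], [0.0132, 0.0115], [-0.0449, 0.0123], [-0.0464, 0.0055], [-0.0464, 0.013], [0.0451, 0.0153], [0.0534, 0.0091], [0.0475, 0.0116], [0.0493, -0.0162]]
[287 287   2   1   2] [[287, 287]] [[-0.0464, 0.0035]]
[281 287   1   1   1] [[281, 287]] [[-0.0464, -0.0005]]
```

Emit:
jog_arm(motion=[[0,0,0,2,-2,40,85],[0,0,0,2,-2,80,85],[0,0,0,2,-2,105,85],[0,0,0,2,-2,115,85],[0,0,0,2,-2,115,85]])

```text
t: 25.75
eef_pos: [0.5271, -0.2205, 0.0647]
tool_rot: [0.0, 0.875, 0.484, 0.0]
contact_force: [0.3, 0.6, 0.7]
gripper_width: 0.996
grasp_force: 0.0
```

Emit:
jog_arm(motion=[[0,0,0,0,0,0,50],[0,0,0,0,0,0,40],[0,0,0,0,0,0,25],[0,0,0,0,0,0,25],[0,0,0,0,0,0,25],[0,0,0,0,0,0,25],[0,0,0,0,0,0,25],[0,0,0,0,0,0,25]], grip_force=50)

```text
t: 26.75
eef_pos: [0.5274, -0.2207, 0.0652]
tool_rot: [0.001, 0.875, 0.484, 0.0]
contact_force: [-0.1, -0.5, 7.0]
gripper_width: 0.417
grasp_force: 51.6
```

Emit:
jog_arm(motion=[[0,0,0,0,0,-8,25],[0,0,0,0,0,-25,25],[0,0,0,0,0,-50,25],[0,0,0,0,0,-80,25],[0,0,0,0,0,-110,25],[0,0,0,0,0,-130,25],[0,0,0,0,0,-140,25],[0,0,0,0,0,-140,25]])

```text
t: 27.75
eef_pos: [0.5269, -0.2205, 0.205]
tool_rot: [0.0, 0.875, 0.485, 0.0]
contact_force: [-0.4, -0.1, -2.7]
gripper_width: 0.42
grasp_force: 50.7
```

Emit:
jog_arm(motion=[[0,0,0.05,15,-8,0,25],[0,0,0.16,50,-25,0,25],[0,0,0.28,90,-45,0,25],[0,0,0.4,135,-67,0,25],[0,0,0.52,180,-90,0,25],[0,0,0.64,225,-112,0,25],[0,0,0.76,270,-135,0,25],[0,0,0.86,310,-155,0,25],[0,0,0.92,345,-172,0,25],[0,0,0.944,370,-185,0,25]])

```text
t: 29.0
eef_pos: [0.5651, 0.1934, 0.203]
tool_rot: [0.0, 0.999, 0.034, -0.001]
contact_force: [0.9, -0.6, -2.7]
gripper_width: 0.415
grasp_force: 50.7
```

Emit:
jog_arm(motion=[[0,0,0,4,-14,20,25],[0,0,0,4,-14,30,25],[0,0,0,4,-14,30,25],[0,0,0,4,-14,30,25]])

```text
t: 29.5
eef_pos: [0.5695, 0.204, 0.1742]
tool_rot: [0.0, 0.999, 0.033, -0.0]
contact_force: [-0.2, -0.1, -2.3]
gripper_width: 0.416
grasp_force: 50.7
```

```bash
python3 - <<'E'
from rim import *
w=shot("wrist","w10.png"); T,o=tool(); print(o["eef_pos"],o["tool_rot"].round(3),L(o["eef_pos"]))
rims(w,(150,180))
# top edges of case rows
hsv=cv2.cvtColor(w["pixels"],cv2.COLOR_RGB2HSV)
m=cv2.inRange(hsv,(0,100,30),(8,255,255))|cv2.inRange(hsv,(168,100,30),(180,255,255))
n,l,st,c=cv2.connectedComponentsWithStats(m)
for i in np.argsort(-st[1:,4])[:3]+1: print(st[i])
i=np.argmax(st[1:,4])+1
for v in range(st[i][1],st[i][1]+st[i][3],12):
    x=np.nonzero(l[v]==i)[0]; print(v,x.min(),x.max(),"|",*[L(atz(w,(u,v),z)) for u in(x.min(),x.max()) for z in(o["eef_pos"][2]-.0652,o["eef_pos"][2]-.0652+.13)])
E
```

```text
[0.56968367 0.20433541 0.17467145] [0.    0.999 0.033 0.   ] [ 0.8 46.4]
150 162 [213, 209, 205] [190, 138, 86] [ 40.9 135.7]
150 172 [186, 134, 84] [79, 52, 31] [ 40.9 128.2]
150 178 [81, 53, 32] [29, 71, 136] [ 40.9 123.7]
150 198 [19, 45, 89] [159, 156, 151] [ 40.9 108.6]
150 235 [156, 153, 148] [51, 114, 200] [40.8 80.7]
150 239 [69, 118, 197] [18, 44, 89] [40.8 77.7]
150 247 [18, 45, 89] [134, 93, 58] [40.8 71.7]
150 256 [132, 90, 56] [129, 126, 122] [40.8 64.9]
150 307 [130, 129, 123] [147, 123, 33] [40.7 26.4]
150 317 [215, 188, 60] [157, 154, 148] [40.7 18.9]
150 355 [158, 155, 150] [151, 128, 36] [40.7 -9.7]
150 374 [214, 187, 60] [210, 212, 209] [ 40.7 -24. ]
150 378 [223, 225, 220] [154, 152, 146] [ 40.7 -27.1]
150 408 [159, 157, 151] [164, 162, 157] [ 40.6 -49.7]
150 435 [220, 223, 219] [142, 139, 142] [ 40.6 -70. ]
150 443 [139, 135, 138] [205, 202, 205] [ 40.6 -76. ]
150 451 [205, 201, 205] [122, 83, 51] [ 40.6 -82.1]
180 128 [17, 17, 19] [148, 144, 140] [ 18.  163.9]
180 145 [167, 163, 157] [216, 213, 207] [ 18.  150.8]
180 165 [213, 209, 204] [189, 136, 86] [ 18.  135
[... 1322 characters left out ...]
-19.8   3.3] [28.4 27.2]
255 222 342 | [-28.7  87.9] [24.5 64.5] [-28.8   3.6] [24.4 27.3]
267 222 342 | [-37.8  88.3] [20.5 64.6] [-37.9   3.2] [20.4 27.1]
279 223 341 | [-47.1  88. ] [16.4 64.5] [-47.2   3.5] [16.3 27.3]
291 223 340 | [-56.6  88.5] [12.2 64.7] [-56.7   3.9] [12.1 27.4]
303 228 335 | [-66.2  85.2] [ 7.9 63.3] [-66.3   7.1] [ 7.9 28.9]
315 229 335 | [-76.1  84.9] [ 3.6 63.1] [-76.2   6.7] [ 3.5 28.7]
327 229 334 | [-86.1  85.3] [-0.9 63.3] [-86.3   7.1] [-0.9 28.9]
339 230 333 | [-96.4  85. ] [-5.4 63.2] [-96.5   7.5] [-5.4 29. ]
351 230 333 | [-106.9   85.4] [-10.   63.3] [-107.     7.1] [-10.   28.8]
363 231 332 | [-117.6   85. ] [-14.7  63.2] [-117.7    7.5] [-14.7  29. ]
```

Emit:
jog_arm(motion=[[0,0,0,0,-4,5,25],[0,0,0,0,-4,20,25],[0,0,0,0,-4,38,25],[0,0,0,0,-4,54,25],[0,0,0,0,-4,68,25],[0,0,0,0,-4,80,25],[0,0,0,0,-4,88,25],[0,0,0,0,-4,92,25],[0,0,0,0,-4,94,25],[0,0,0,0,-4,94,25]])

```text
t: 30.8
eef_pos: [0.5691, 0.2097, 0.0806]
tool_rot: [-0.0, 0.999, 0.034, 0.0]
contact_force: [-0.9, 0.1, -3.1]
gripper_width: 0.414
grasp_force: 50.9
```

Emit:
jog_arm(motion=[[0,0,0,0,0,1,25],[0,0,0,0,0,2,25],[0,0,0,0,0,3,25],[0,0,0,0,0,3.5,25],[0,0,0,0,0,3.5,25]])

```text
t: 31.42
eef_pos: [0.569, 0.2096, 0.0772]
tool_rot: [0.0, 0.999, 0.034, 0.0]
contact_force: [-1.9, -0.3, 3.8]
gripper_width: 0.409
grasp_force: 51.4
```

Emit:
jog_arm(motion=[[0,0,0,0,0,0,34],[0,0,0,0,0,0,36],[0,0,0,0,0,0,39],[0,0,0,0,0,0,45],[0,0,0,0,0,0,60],[0,0,0,0,0,0,70],[0,0,0,0,0,0,70]])

```text
t: 32.3
eef_pos: [0.5689, 0.2096, 0.0768]
tool_rot: [0.0, 0.999, 0.034, -0.0]
contact_force: [0.8, 0.6, 0.4]
gripper_width: 0.821
grasp_force: 0.0
```

Emit:
jog_arm(motion=[[0,0,0,0,0,-10,70],[0,0,0,0,0,-40,70],[0,0,0,0,0,-90,70],[0,0,0,0,0,-140,70],[0,0,0,0,0,-180,70],[0,0,0,0,0,-200,70],[0,0,0,0,0,-200,70]])

```text
t: 33.17
eef_pos: [0.5698, 0.2102, 0.2792]
tool_rot: [-0.001, 0.999, 0.034, 0.002]
contact_force: [0.4, 0.5, -0.2]
gripper_width: 0.82
grasp_force: 0.0
```

```bash
python3 - <<'E'
from rim import *
w=shot("wrist","w11.png"); T,o=tool(); print(o["eef_pos"],o["contact_force"].round(1))
hsv=cv2.cvtColor(w["pixels"],cv2.COLOR_RGB2HSV)
for nm,ms in(("red",[((0,100,30),(8,255,255)),((168,100,30),(180,255,255))]),("yel",[((20,150,60),(35,255,255))]),("blue",[((105,150,60),(130,255,255))]),("orange",[((9,190,130),(19,255,255))])):
    m=sum(cv2.inRange(hsv,*r) for r in ms); n,l,st,c=cv2.connectedComponentsWithStats(m); z={"red":.142,"orange":.049}.get(nm,.072)
    for i in np.argsort(-st[1:,4])[:2]+1: x,y,a,b,A=st[i]; print(nm,st[i],L(atz(w,(x,y),z)),L(atz(w,(x+a,y+b),z)))
rims(w,(190,))
for n,z in(("file_center",.077),("tray_white",.012),("bookend",.082),("pin_top",.049)): print(n,[(round(d["score"],2),L(atz(w,d["xy"],z))) for d in bot.tip_of(n,clean(w))[:2]])
p=shot("scene")
for n,z in(("flask",0),("mug",0),("stapler",0),("mouse",0)): print(n,[(round(d["score"],2),atz(p,d["xy"],z).round(3)) for d in bot.tip_of(n,clean(p))[:2]])
E
```

```text
[0.56898147 0.20967606 0.27743293] [ 0.1  0.  -0.6]
red [ 261  135   44  112 2164] [51.2 69.9] [-49.1  31. ]
red [ 521  290   37   47 1142] [ -92.1 -173.9] [-142.8 -218.9]
yel [ 181  276   57  102 2290] [-111.3  168.4] [-250.1  107. ]
yel [ 227    0  104   78 2142] [172.8 104.4] [103.4   3.5]
blue [ 213  131   49   94 2007] [ 51.7 123.6] [-49.8  74.3]
orange [309 241   9  10  69] [-76.7  20. ] [-89.4   9. ]
190 165 [7, 9, 9] [124, 121, 117] [-10.4 177.8]
190 183 [139, 136, 131] [181, 178, 172] [-10.4 158.4]
190 205 [186, 182, 176] [156, 108, 65] [-10.4 134.7]
190 215 [119, 79, 47] [12, 35, 75] [-10.4 123.9]
190 226 [12, 33, 71] [140, 137, 131] [-10.4 112. ]
190 255 [144, 142, 134] [13, 39, 81] [-10.3  80.7]
190 266 [84, 20, 21] [194, 192, 185] [-10.3  68.9]
190 298 [195, 191, 185] [48, 8, 8] [-10.3  34.4]
190 309 [78, 60, 21] [142, 138, 131] [-10.3  22.5]
190 340 [143, 140, 135] [76, 61, 15] [-10.2 -10.9]
190 350 [75, 61, 13] [195, 198, 195] [-10.2 -21.6]
190 394 [138, 137, 132] [118, 115, 118] [-10.2 -69. ]
190 399 [122, 120, 121] [181, 177, 180] [-10.2 -74.4]
190 405 [181, 177, 180] [98, 65, 39] [-10.2 -80.9]
190 431 [97, 63, 38] [184, 181, 176] [ -10.1 -108.9]
file_center []
tray_white [(0.82, array([  1.2, -46.5]))]
bookend [(0.8, array([ -0.4, -70.8]))]
pin_top [(0.63, array([-83.3,  15.7]))]
flask [(0.67, array([ 0.745, -0.121,  0.   ]))]
mug [(0.81, array([ 0.741, -0.314,  0.   ])), (0.51, array([0.438, 0.112, 0.   ]))]
stapler [(0.56, array([ 0.373, -0.131, -0.   ]))]
mouse [(0.92, array([0.524, 0.388, 0.   ]))]
```

```bash
python3 -c "
from station import bot
print(bot.hand_in())"
```

```text
the job is handed in; nothing more can be done
None
```

The job is handed in, but I got no verdict back. My last pictures showed the bookend out at the next hole with the pin up, and the dark-red case standing upright between the blue and yellow trays. All three trays were in the rack, and the mug, flask, stapler and mouse were where I first found them, as near as the cameras show.

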